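# Pull down a reagent locker's high hatch with a hook pole

## Task

Take the hook pole from its rest, slip its prong sideways through the pull eye on the blue hatch of the reagent locker and swing the hatch fully down to its stop. Work gently and feel for the eye: do not force the eye or the hatch, open the hatch with the pole only (no fingers on the locker), and leave everything else on the bench where it stands. Then unhook and lay the pole back in its rest the way it lay.

Things in the scene. Friction and masses are not known exactly. Their poses are not given: they have to be found in the camera images.
- locker: White bench locker, 240 wide (y), 110 deep (x), 330 tall, fixed. Origin: centre of its underside; z up, front faces its -x. Small bottles and dishes stand fixed inside. Its upper front is closed by a blue hatch, 234 wide, 138 tall, 10 thick, hinged along its lower edge. Pressing on any part of the locker with the pole by more than 15 N damages it.
- hatch (a joint): Hinge of the blue hatch in rad: 0 closed (upright), grows as its upper edge swings down towards the robot, hard stop at 1.40 (nearly level). A friction hinge: it takes about 0.5 N m to move (some 5 N at the eye) and the hatch stays where it is left.
- hatch_hinge (a point): Middle of the hatch's hinge line, at x = -55, z = 170 in the locker's frame; axes are the locker's, the hinge line is y. At hatch angle q a hatch point u up along the panel from this line and d out from it lies at x = -u sin q - d cos q, z = u cos q - d sin q from here.
- eye_line (a point): Point on the hatch, u = 100 and d = 36 (mm) from the hinge line; axes the hatch's (x into the panel, y along the hinge, z up the panel). The pull eye, a steel ring on a rail, is clamped up to 60 either side of it along y; that offset is not measured: feel or look for it. The ring's hole runs along y, 16 across; its wire is 6.6 thick. The clamp must not be made to slip (about 60 N).
- hook_pole: Loose hook pole, about 140 g: square aluminium bar 14 x 14, orange grip zone 70 long round its origin, which is on the bar's axis; x along the bar towards the hook; bar from x = -150 to +170. At x = 163 a steel prong, 9 thick, round-ended, stands out along +y from the bar's face (y = 7) to its tip (y = 25). That face is the shoulder that meets the ring.
- hook_tip (a point): Rounded end of the prong, on its axis, at (163, 25, 0) in the pole's frame; same axes as the pole.
- pole_rest: Grey rest fixed on the worktop, base 170 x 70 x 10. Origin: centre of its underside; x along the pole. Two forks, 14 thick, at x = -70 and +70: slot 20 wide, floor at z = 55, straight to 81, flared to 97. The pole lies with its axis 62 above the worktop, grip zone midway between the forks, prong level, hook end to the rest's +x. Between the forks all above z = 10 is free for fingers.
- flask_3: Bystander: conical glass flask, 64 across, 104 tall; origin at its underside.
- flask_4: Bystander: conical glass flask with dark contents, 64 across, 104 tall; origin at its underside.
- beaker_1: Bystander: glass beaker, 75 x 81 x 95 tall; origin at its underside.
- tip_box_1: Bystander: open box of yellow pipette tips, 86 x 124 x 71 tall, in front of the locker; origin at its underside.
- lab_notebook: Bystander: dark blue notebook lying flat, 208 x 150 x 16; origin at its underside.
- tape_roll: Bystander: yellow tape roll lying flat, 68 across, 18 high; origin at its underside.
- bench_timer: Bystander: small white timer, 33 x 66 x 58 tall; origin at its underside.
- wash_bottle: Bystander: wash bottle with blue cap, 62 x 77 x 197 tall; origin at its underside.

How it is judged (in metres and radians):
On the way, in this order (a step that is already met when the one before it is completed fails the run):
1. The hatch is being swung down by the prong in the eye: between 0.35 and 1.1 rad open with the prong on the eye's line (within 9 mm) (value of joint hatch between 0.35 and 1.1 rad and x of hook_tip in the frame of eye_line between -0.009 and 0.009 m and z of hook_tip in the frame of eye_line between -0.009 and 0.009 m), for 0.15 s.
2. The hatch is fully down (beyond 1.3 rad) with the prong still on the eye's line (value of joint hatch above 1.3 rad and x of hook_tip in the frame of eye_line between -0.009 and 0.009 m and z of hook_tip in the frame of eye_line between -0.009 and 0.009 m), for 0.1 s.
At the end, for the whole second after the job is handed in: The hatch is down beyond 1.3 rad (stop at 1.40); the pole lies still in its rest, unhooked: hook end the same way as found, its origin within 30 mm along and 8 mm across of the rest's middle, axis 56 to 68 mm above the worktop, in line within 0.1 rad (value of joint hatch above 1.3 rad and x of hook_tip in the frame of pole_rest above 0.1 m and x of hook_pole in the frame of pole_rest between -0.03 and 0.03 m and y of hook_pole in the frame of pole_rest between -0.008 and 0.008 m and z of hook_pole in the frame of pole_rest between 0.056 and 0.068 m and angle between the x axis of hook_pole and the x axis of pole_rest, either way round below 0.1 rad and linear speed of hook_pole below 0.02 m/s and contact force between hook_pole and locker below 0.1 N); the robot touches nothing.
It fails at once if the pole presses on the locker, its hatch or the eye with more than 15 N (contact force between hook_pole and locker above 15 N).
It fails at once if the robot itself touches the locker or its hatch (contact force between any of the arm, the fingers and locker above 1 N).
It fails at once if the hatch is let fall or flung (faster than 2.5 rad/s) (velocity of joint hatch above 2.5 rad/s).
It fails at once if a bystander is moved by more than 20 mm (distance of any of flask_3, flask_4, beaker_1, tip_box_1, lab_notebook, tape_roll, bench_timer, wash_bottle from where it was at the start of the episode above 0.02 m).
It also fails if it takes over 70 s, if anything falls off the work surface, if the arm or the gripper's body presses on something with over 40 N, if the wrist force passes 120 N, or if a joint passes its speed limit or range.

## Robot

A 6-joint arm with a two-finger parallel gripper is mounted at the origin on a cart in front of the work surface, level with it; the furniture and walls round the work are solid. World frame = base frame: x ahead of the robot, y to its left, z up, the work surface at z = 0. Lengths are in m, angles in degrees, forces in N, time in s.
With the tool pointing down it reaches from about 0.325 to 0.85 m from the base axis. Payload 15.5 kg.
Tool frame: the origin (TCP) lies at the very end of the fingers, on their centre line; the grasp point (between the pads) lies arm.grip_depth behind it (arm.grip_depth is the distance from the TCP to the grasp point, in m); z points along the fingers, y is the direction in which the jaws open and shut (so a half turn about z gives the same grasp; the last joint's range is limited). The gripper opens to 91 mm and grips with 3 to 60 N. Pads are 32 mm wide; open, the fingers measure 118 mm over their backs; the gripper's body (76 mm by 178 mm) begins 60 mm behind the grasp point.
Start: joints at [-5.472, 28.281, 77.091, -0, 74.628, -5.472], TCP at [0.625, 0, 0.214] pointing down, gripper open.
Joint ranges: [-166.48, 166.48], [-47.26, 123.95], [12.59, 153.08], [-70.14, 250.14], [6.76, 159.57], [-176.63, 176.63]. Speed limits (degrees/s): [108.29, 108.29, 147.25, 172.46, 172.46, 172.46].

## Interface

Orientations are given as a 3x3 rotation matrix whose columns are the frame's x, y, z axes.
In Python, from rig import arm gives the robot as it stands. Calls block until the motion is done:
- arm.move_to(position, orientation): joint-space move of the TCP to a pose.
- arm.move_l(position, orientation=None, feed=0.15): straight line of the TCP; orientation=None keeps the orientation; feed is the mean speed in m/s.
- arm.move_joints(angles): joint-space move.
- arm.grip(opening): finger opening in m; the grip force is fixed at half the most; returns when the fingers have stopped.
- arm.sleep(seconds).
- arm.solve_ik(position, orientation): joint angles nearest the present ones, or None.
- arm.snapshot(name): name is "scene" or "side" or "wrist"; returns the picture (400x640x3 uint8, red, green, blue); there is no depth.
- arm.get_calibration(name): a dict with "intrinsics" (3x3 intrinsics, pixels), "k1" (the pictures are not rectified: a ray, as slopes to the right and down, at radius r is drawn at 1 + k1 r^2 times it, then the intrinsics apply), "cam_to_world" (4x4, takes a point from camera to world coordinates). Camera axes: x right, y down, z forward; pixel columns grow to the right and rows downward; lengths in m; the calibration is good to about 2 mm. A picture is of the moment at which its call begins: read the wrist's pose just before it. get_calibration takes no time and is no camera call; for the wrist camera it gives the pose at the moment of the call.
A pose or a line that the arm cannot do raises arm.Unreachable and nothing moves.
- arm.sign_off(): hands the job in, once; it reports no verdict.
Readings, each from a call of its own:
- arm.current_t(): time.
- arm.current_joint_positions(): joint angles.
- arm.current_dq(): joint speeds.
- arm.current_tau(): joint torques, N m.
- arm.current_ee_pos(): TCP position.
- arm.current_tool_rot(): TCP orientation.
- arm.current_force(): force on the tool from outside, world axes, zero at the start.
- arm.current_torque(): the same for the moment, N m.
- arm.current_width(): finger opening in m.
Only numpy, scipy, OpenCV 4.12 (cv2) and the standard library are available. Lean on these libraries where they do the work, as an engineer would, in place of code of your own. Each camera call takes 0.05 s, during which the arm holds its last target.

## Working session

There is one attempt and no reset: what is moved stays moved. The work goes in short steps, each a Python script; the robot and the scene stay as the last script left them, time stands still between calls to the robot, and variables do not carry over. Pictures are saved under pics/ and viewed, and the job is handed in when it is done.

```bash
mkdir -p pics; ls
python3 - <<'E'
from rig import arm
import cv2,numpy as np
for n in ["scene","side","wrist"]:
    c=arm.get_calibration(n); im=arm.snapshot(n)
    cv2.imwrite(f"pics/{n}0.png",im[:,:,::-1]); print(n,c["intrinsics"].tolist(),c["k1"],np.round(c["cam_to_world"],4).tolist())
print(arm.grip_depth,arm.current_t(),arm.current_tool_rot(),arm.current_force())
E
```

```text
pics
scene [[519.9136404632014, 0.0, 315.515357623236], [0.0, 519.9136404632014, 193.82393017771793], [0.0, 0.0, 1.0]] 0.05722074370015221 [[0.7742, -0.3652, 0.517, -0.5526], [-0.633, -0.4509, 0.6293, -1.2864], [0.0032, -0.8144, -0.5802, 1.4772], [0.0, 0.0, 0.0, 1.0]]
side [[366.25585783520484, 0.0, 318.0296025525545], [0.0, 366.25585783520484, 195.7144336979941], [0.0, 0.0, 1.0]] -0.0835575530953102 [[-0.8309, -0.2077, 0.5162, -0.1186], [-0.5564, 0.309, -0.7713, 1.1602], [0.0007, -0.9281, -0.3724, 0.6951], [0.0, 0.0, 0.0, 1.0]]
wrist [[357.38103113402553, 0.0, 317.6497316966881], [0.0, 357.38103113402553, 199.41595522932903], [0.0, 0.0, 1.0]] -0.001347852856329073 [[1.0, 0.0006, -0.0011, 0.6251], [0.0002, -0.9582, -0.2861, 0.0813], [-0.0012, 0.2861, -0.9582, 0.3838], [0.0, 0.0, 0.0, 1.0]]
0.0188 0.15 [[ 4.14987761e-05  9.99999571e-01 -9.25027406e-04]
 [ 9.99999996e-01 -4.14278286e-05  7.67167982e-05]
 [ 7.66784435e-05 -9.25030586e-04 -9.99999569e-01]] [ 0.06825059  0.2876073  -0.12326981]
```

View pics/scene0.png

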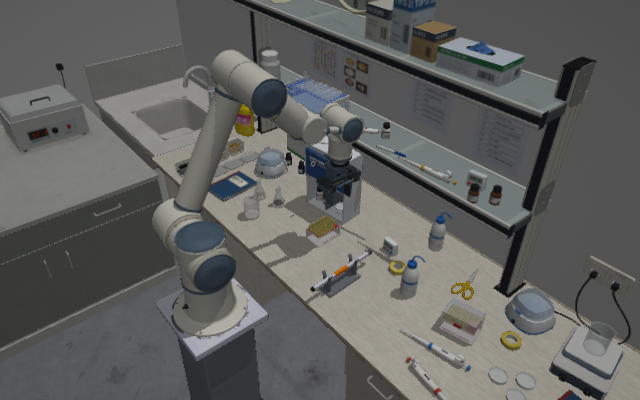

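View pics/side0.png

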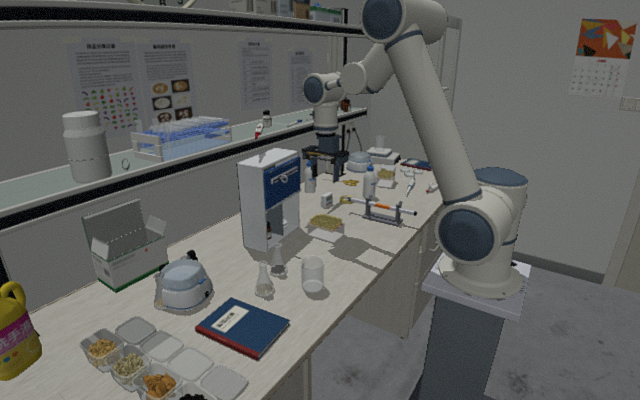

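View pics/wrist0.png

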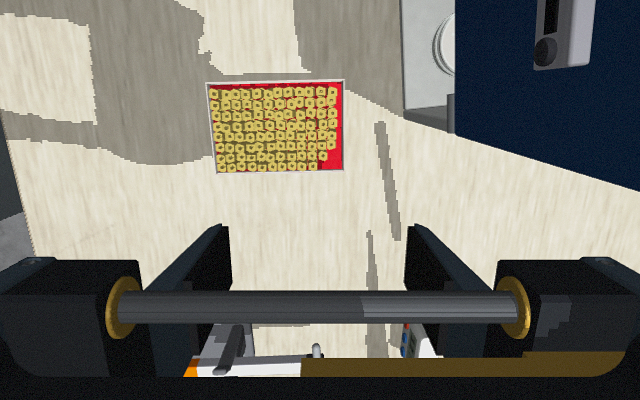

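The scene view shows the pole with its orange grip near (343,270), the locker near (333,185) and the tip box at (323,230). In the wrist view the hatch fills the upper right, with the eye hardware near (560,35). I'll enlarge these areas.

Run:
```python
import cv2
a=cv2.imread("pics/scene0.png"); b=cv2.imread("pics/side0.png")
cv2.imwrite("pics/s_lock.png",cv2.resize(a[130:260,230:390],None,fx=4.6,fy=4.6,interpolation=cv2.INTER_CUBIC))
cv2.imwrite("pics/s_pole.png",cv2.resize(a[235:305,300:420],None,fx=6.6,fy=6.6,interpolation=cv2.INTER_CUBIC))
cv2.imwrite("pics/d_lock.png",cv2.resize(b[140:260,230:430],None,fx=4,fy=4,interpolation=cv2.INTER_CUBIC))
```

```text
(no output)
```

View pics/s_lock.png

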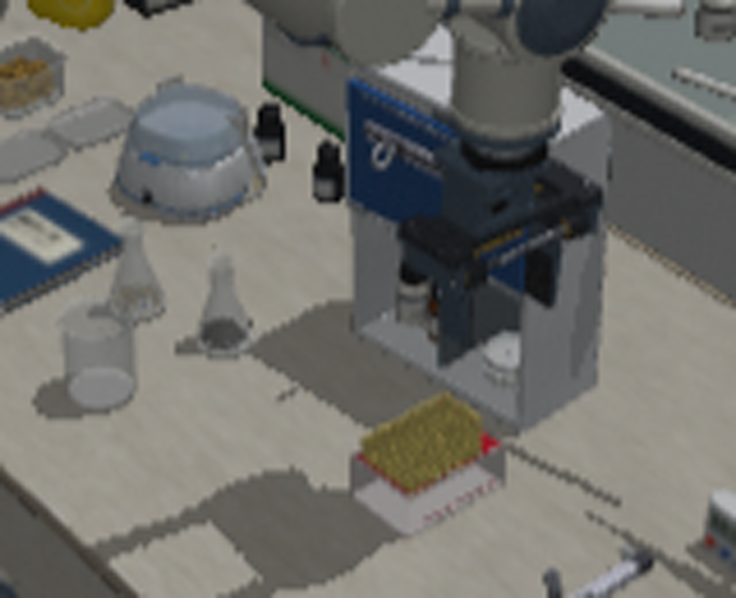

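View pics/s_pole.png

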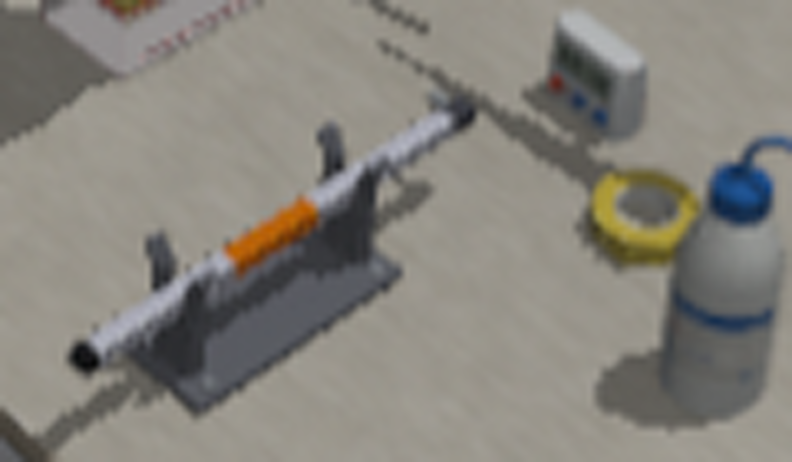

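View pics/d_lock.png

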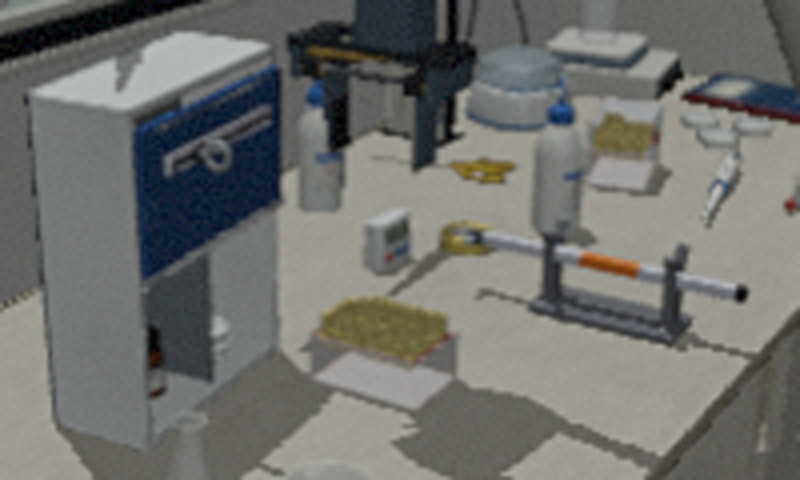

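The scene view shows the bar running from (313,289) to the hook end at (370,252), with the prong on its upper-left (+y) side. The side view shows the hatch with its rail, and the ring near (283,178). Next: rough positions.

```bash
cat > h.py <<'E'
import numpy as np,cv2
from rig import arm
def save(im,n): cv2.imwrite(f"pics/{n}.png",im[:,:,::-1])
def ray(c,px):
    K=c["intrinsics"];k1=c["k1"];T=np.array(c["cam_to_world"])
    d=np.array([(px[0]-K[0][2])/K[0][0],(px[1]-K[1][2])/K[1][1]]);u=d.copy()
    for _ in range(20): u=d/(1+k1*(u@u))
    v=T[:3,:3]@np.array([u[0],u[1],1]); return T[:3,3],v/np.linalg.norm(v)
def onplane(c,px,p0,n=(0,0,1)):
    o,v=ray(c,px);n=np.array(n,float);p0=np.array(p0,float) if np.ndim(p0) else np.array([0,0,p0])
    return o+v*((p0-o)@n/(v@n))
def tri(rs):
    A=np.zeros((3,3));b=np.zeros(3)
    for o,v in rs:
        P=np.eye(3)-np.outer(v,v);A+=P;b+=P@o
    x=np.linalg.solve(A,b); return x,[np.linalg.norm(np.cross(x-o,v)) for o,v in rs]
def proj(c,p):
    T=np.array(c["cam_to_world"]);q=T[:3,:3].T@(np.array(p)-T[:3,3]);u=q[:2]/q[2];u=u*(1+c["k1"]*(u@u))
    return np.array([c["intrinsics"][0][0]*u[0]+c["intrinsics"][0][2],c["intrinsics"][1][1]*u[1]+c["intrinsics"][1][2]])
E
python3 - <<'E'
from h import *
s=arm.get_calibration("scene");d=arm.get_calibration("side")
np.set_printoptions(precision=4,suppress=True)
for p in [(313.5,288.5),(369.7,251.7)]: print("bar",onplane(s,p,.062))
print("orange",tri([ray(s,(341.5,270.5)),ray(d,(230+608/4,140+264/4))]))
for p in [(148,447),(57,425),(283,350)]: print("lock",onplane(d,(230+p[0]/4,140+p[1]/4),0))
for p in [(520,428),(597,385),(355,330)]: print("lockS",onplane(s,(230+p[0]/4.6,130+p[1]/4.6),0))
for p in [(134,127),(280,65),(278,200),(140,277)]: print("hatch",onplane(d,(230+p[0]/4,140+p[1]/4),(0.70,0,0),(1,0,0)))
E
```

```text
bar [ 0.3172 -0.2179  0.062 ]
bar [ 0.623  -0.2028  0.062 ]
orange (array([ 0.463 , -0.2108,  0.0601]), [np.float64(0.00017033713939364293), np.float64(0.0001703371393937372)])
lock [0.6918 0.2881 0.    ]
lock [0.7905 0.3062 0.    ]
lock [0.7059 0.0582 0.    ]
lockS [0.716  0.0603 0.    ]
lockS [0.8227 0.0631 0.    ]
lockS [0.6911 0.2904 0.    ]
hatch [0.7    0.2729 0.3049]
hatch [0.7    0.0623 0.3105]
hatch [0.7    0.0696 0.1732]
hatch [0.7    0.2763 0.1656]
```

```bash
cat >> h.py <<'E'
GX=0.035
def Rpole(yaw,pitch):
    "columns: pole x,y,z; pitch>0 = hook up"
    c,s=np.cos(yaw),np.sin(yaw);Rz=np.array([[c,-s,0],[s,c,0],[0,0,1]])
    c,s=np.cos(pitch),np.sin(pitch);Ry=np.array([[c,0,-s],[0,1,0],[s,0,c]])
    return Rz@Ry
def tool(Rp,sgn=-1):
    "tool z = -pole z; tool x = sgn*pole x"
    z=-Rp[:,2];x=sgn*Rp[:,0];return np.column_stack([x,np.cross(z,x),z])
def tcp_for(pt_world,local,Rp):
    "TCP so that pole-frame point local sits at pt_world, gripped at x=GX"
    o=np.array(pt_world)-Rp@np.array(local)
    return o+Rp@np.array([GX,0,0])-arm.grip_depth*Rp[:,2]
E
python3 - <<'E'
from h import *
np.set_printoptions(precision=3,suppress=True)
for sgn in (-1,1):
    print(sgn)
    print(" pick",arm.solve_ik([.497,-.209,.043],tool(Rpole(.05,0),sgn)))
    for off in(-.06,.06):
      for q in(0,.7,1.4):
        for a in (0,.26):
          R=Rpole(.1,a);p=np.array([.703,.174+off,.17])+Rpole(.1,0)@np.array([-.1*np.sin(q)-.036*np.cos(q),0,.1*np.cos(q)-.036*np.sin(q)])
          t=tcp_for(p,[.163,0.016,0],R);print(off,q,a,t,arm.solve_ik(t,tool(R,sgn)))
    for a in(.7,.9): print("look",arm.solve_ik([.42,.17,.35],tool(Rpole(.1,a),sgn)))
E
```

```text
-1
 pick [ -29.154   34.755   99.078   -0.      46.167 -122.019]
-0.06 0 0 [0.541 0.082 0.251] [  2.333  19.958  85.096  -0.     74.946 -93.397]
-0.06 0 0.26 [0.551 0.083 0.219] [  1.735  16.03   99.192   1.341  49.924 -94.725]
-0.06 0.7 0 [0.486 0.076 0.204] [  1.944  18.237  96.182  -0.     65.581 -93.786]
-0.06 0.7 0.26 [0.495 0.077 0.172] [  1.185  15.593 109.721   1.822  39.849 -95.791]
-0.06 1.4 0 [0.473 0.075 0.133] [  1.843  22.959 102.902  -0.     54.139 -93.887]
-0.06 1.4 0.26 [0.482 0.076 0.1  ] [  1.038  22.493 116.258   2.708  26.426 -96.96 ]
0.06 0 0 [0.541 0.202 0.251] [ 14.512  22.491  80.971  -0.     76.538 -81.217]
0.06 0 0.26 [0.551 0.203 0.219] [ 15.953  18.667  94.997  -3.333  51.713 -78.047]
0.06 0.7 0 [0.486 0.196 0.204] [ 15.454  20.768  91.999  -0.     67.233 -80.276]
0.06 0.7 0.26 [0.495 0.197 0.172] [ 17.242  18.224 105.267  -4.399  41.983 -75.591]
0.06 1.4 0 [0.473 0.195 0.133] [ 15.696  25.166  98.534  -0.     56.3   -80.034]
0.06 1.4 0.26 [0.482 0.196 0.1  ] [ 17.58   24.519 111.453  -6.14   29.576 -73.192]
look [ 23.055  -9.308 116.424 -19.231  35.625 -
[... 482 characters left out ...]
102.902  -0.     54.139  86.113]
-0.06 1.4 0.26 [0.482 0.076 0.1  ] [  1.038  22.493 116.258   2.708  26.426  83.04 ]
0.06 0 0 [0.541 0.202 0.251] [14.512 22.491 80.971 -0.    76.538 98.783]
0.06 0 0.26 [0.551 0.203 0.219] [ 15.953  18.667  94.997  -3.333  51.713 101.953]
0.06 0.7 0 [0.486 0.196 0.204] [15.454 20.768 91.999 -0.    67.233 99.724]
0.06 0.7 0.26 [0.495 0.197 0.172] [ 17.242  18.224 105.267  -4.399  41.983 104.409]
0.06 1.4 0 [0.473 0.195 0.133] [15.696 25.166 98.534 -0.    56.3   99.966]
0.06 1.4 0.26 [0.482 0.196 0.1  ] [ 17.58   24.519 111.453  -6.14   29.576 106.808]
look [ 23.055  -9.308 116.424 -19.231  35.625 119.251]
look [ 27.416  -9.44  125.757 -50.99   21.871 152.768]
```

Run:
```python
from h import *
np.set_printoptions(precision=4,suppress=True)
arm.move_l([.5,0.05,.33],feed=.3)
for i,(x,y,z) in enumerate([(.50,.12,.30),(.50,.23,.30)]):
    R=tool(Rpole(.1,.7),-1)
    print(arm.solve_ik([x,y,z],R))
    try: arm.move_to([x,y,z],R)
    except arm.Unreachable as e: print("unreach",e); continue
    c=arm.get_calibration("wrist");save(arm.snapshot("wrist"),f"w{i}");np.save(f"w{i}.npy",c,allow_pickle=True)
    save(arm.snapshot("scene"),f"sc{i}")
    print(arm.current_t(),arm.current_ee_pos())
```

```text
[  7.7275  -0.039  117.8587  -3.4186  22.126  -85.3043]
2.3583 [0.5006 0.1198 0.2999]
[ 27.1278   4.9231 112.4556 -30.2312  27.8283 -46.0516]
3.175 [0.5    0.229  0.2999]
```

View pics/w0.png

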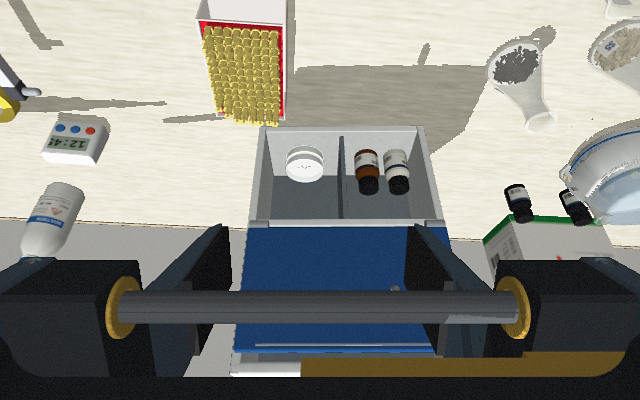

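View pics/w1.png

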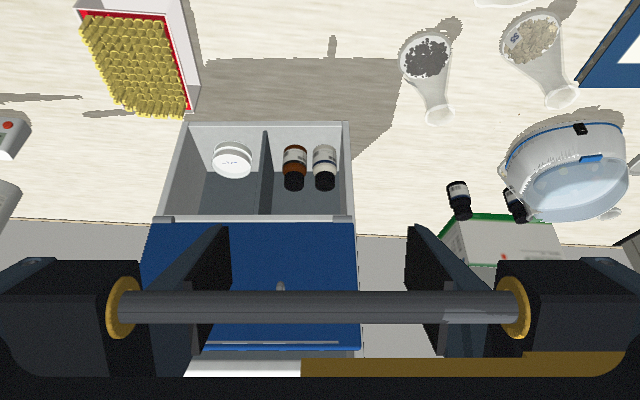

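View pics/sc1.png

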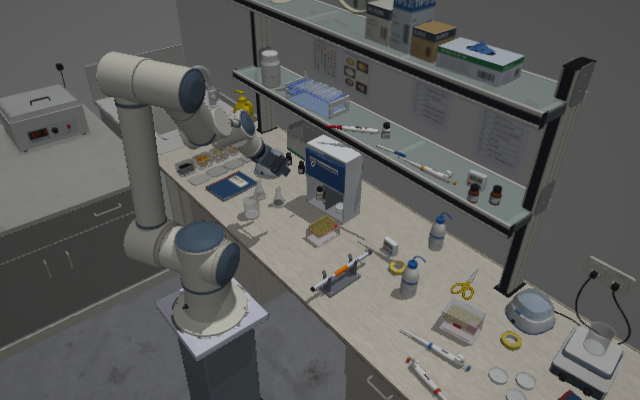

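Wrist w1 shows the hatch, upside down, with the ring just visible at (281,287) behind the gripper linkage. The scene camera now sees the locker and hatch clear of the arm. I'll enlarge it.

Run:
```python
import cv2
a=cv2.imread("pics/sc1.png"); b=cv2.imread("pics/w1.png")
cv2.imwrite("pics/s_lock1.png",cv2.resize(a[130:230,290:375],None,fx=6,fy=6,interpolation=cv2.INTER_CUBIC))
cv2.imwrite("pics/w1c.png",cv2.resize(b[200:370,140:380],None,fx=3.3,fy=3.3,interpolation=cv2.INTER_CUBIC))
```

```text
(no output)
```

View pics/s_lock1.png

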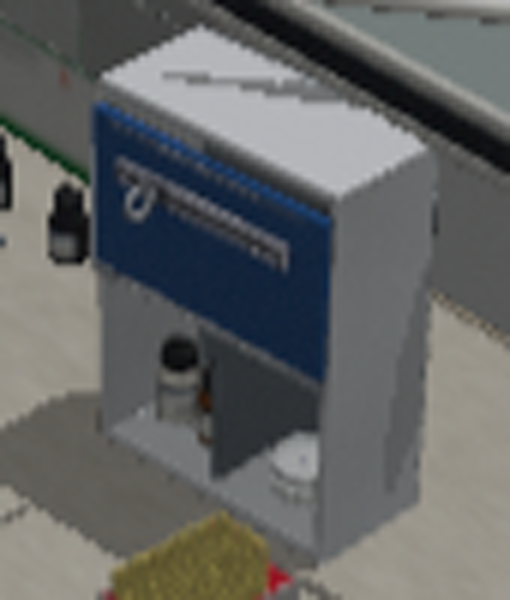

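View pics/w1c.png

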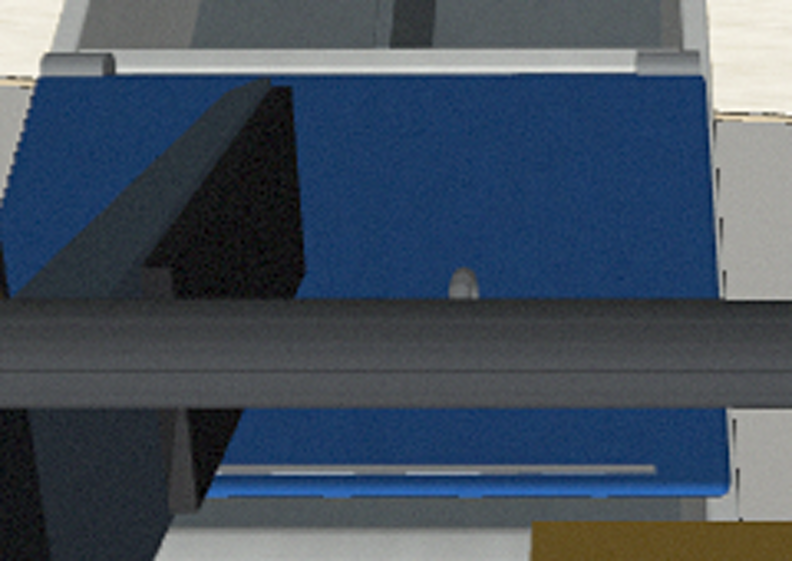

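Run:
```python
from h import *
from scipy.optimize import least_squares
np.set_printoptions(precision=4,suppress=True)
s=arm.get_calibration("scene");d=arm.get_calibration("side")
w=np.load("w1.npy",allow_pickle=True).item()
S=lambda p:(290+p[0]/6,130+p[1]/6); D=lambda p:(230+p[0]/4,140+p[1]/4); W=lambda p:(140+p[0]/3.3,200+p[1]/3.3)
obs=[]
for p,l in [((318,563),(-55,-120,0)),((105,432),(-55,120,0)),((420,503),(55,-120,0)),((98,75),(-55,120,330)),((335,200),(-55,-120,330)),((433,152),(55,-120,330)),((205,27),(55,120,330))]: obs.append((s,S(p),l))
for p,l in [((148,447),(-55,120,0)),((57,425),(55,120,0)),((283,350),(-55,-120,0)),((132,113),(-55,120,330)),((270,45),(-55,-120,330)),((33,96),(55,120,330))]: obs.append((d,D(p),l))
def L(v,l):
    c,n=np.cos(v[2]),np.sin(v[2]);x,y,z=np.array(l)/1000.
    return np.array([v[0]+c*x-n*y,v[1]+n*x+c*y,z])
f=lambda v,o=obs:np.concatenate([proj(c,L(v,l))-p for c,p,l in o])
for nm,o in(("all",obs),("scene",obs[:7]),("side",obs[7:])):
    r=least_squares(f,[.758,.178,.1],args=(o,),loss="soft_l1");print(nm,r.x,r.cost)
    if nm=="all": v=r.x;print(f(v).reshape(-1,2))
ring,e=tri([ray(s,S((139,200))),ray(d,D((214,152)))])
def toL(p):
    c,n=np.cos(v[2]),np.sin(v[2]);q=p-np.array([v[0],v[1],0]);return np.array([c*q[0]+n*q[1],-n*q[0]+c*q[1],q[2]])
print("ring",ring,e,"locker frame",toL(ring))
n=np.array([np.cos(v[2]),np.sin(v[2]),0])
for nm,c,p in(("s",s,S((139,200))),("d",d,D((214,152))),("w lower wire",w,W((463,285)))):
    print(nm,toL(onplane(c,p,L(v,(-91,0,0)),n)))
for p in [(37,75),(705,75),(728,490)]: print("hatch w",toL(onplane(w,W(p),L(v,(-62,0,0)),n)))
# bystanders
for nm,p,z in(("flask4?",(278,205),0),("flask3?",(260,198),0),("beaker",(251,216),0)): print(nm,onplane(s,p,z))
```

```text
all [0.7528 0.176  0.0934] 9.595819825843257
[[ 0.2364  0.7568]
 [-1.0161  0.0777]
 [-0.6166  0.3428]
 [-0.3651 -0.5551]
 [ 0.1193 -0.7367]
 [ 1.2621 -2.3098]
 [-0.6964 -1.0109]
 [ 0.6381  0.6423]
 [-0.0702 -1.0281]
 [ 0.3181 -0.8075]
 [-0.4194 -1.6151]
 [ 2.1738 -0.8618]
 [-1.1522 -1.801 ]]
scene [0.7516 0.1728 0.0765] 3.4485324529142964
side [0.7495 0.1825 0.1174] 3.947529635444747
ring [0.6633 0.2096 0.2694] [np.float64(0.0019076159677907242), np.float64(0.0019076159677908402)] locker frame [-0.086   0.0418  0.2694]
s [-0.091   0.0378  0.2714]
d [-0.091   0.0511  0.2747]
w lower wire [-0.091   0.0433  0.2608]
hatch w [-0.062  -0.1112  0.1761]
hatch w [-0.062   0.1199  0.1748]
hatch w [-0.062   0.1192  0.3102]
flask4? [0.5672 0.3572 0.    ]
flask3? [0.5329 0.4579 0.    ]
beaker [0.4207 0.3667 0.    ]
```

Run:
```python
from h import *
np.set_printoptions(precision=4,suppress=True)
k=0
for i,(x,y,z,a) in enumerate([(.54,.27,.39,.7),(.54,.14,.39,.7)]):
    R=tool(Rpole(.1,a),-1)
    try: arm.move_to([x,y,z],R)
    except arm.Unreachable as e: print("unreach",e); continue
    arm.sleep(.1)
    c=arm.get_calibration("wrist");save(arm.snapshot("wrist"),f"v{i}");np.save(f"v{i}.npy",c,allow_pickle=True)
    print(arm.current_t(),arm.current_ee_pos(),proj(c,(.6633,.2096,.2694)))
```

```text
3.8333 [0.5394 0.2689 0.3886] [244.8157 193.4077]
4.5833 [0.5399 0.1408 0.3897] [373.2825 199.4916]
```

View pics/v0.png

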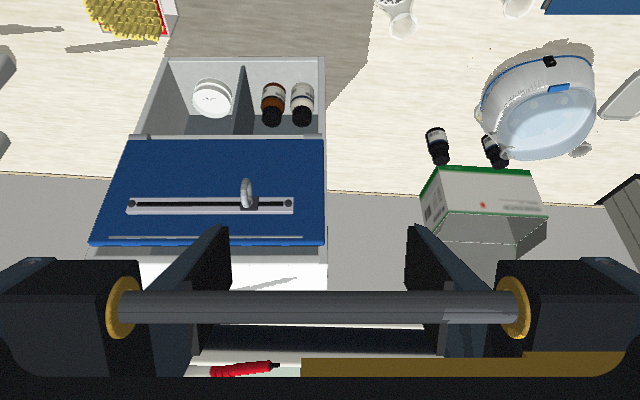

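View pics/v1.png

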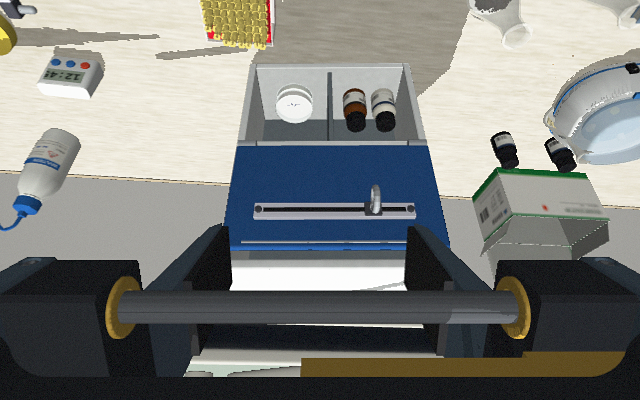

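Ring fully visible: (246,193) in v0 and (376,199) in v1. I'll enlarge both to get its centre and the hatch corners.

Run:
```python
import cv2,numpy as np
a=cv2.imread("pics/v0.png")[165:220,215:280]; b=cv2.imread("pics/v1.png")[170:225,340:410]
z=lambda i:cv2.resize(i,None,fx=6,fy=6,interpolation=cv2.INTER_CUBIC)
A,B=z(a),z(b);B=cv2.copyMakeBorder(B,0,A.shape[0]-B.shape[0],0,0,cv2.BORDER_CONSTANT)
cv2.imwrite("pics/ring.png",np.hstack([A,B]))
for n in("v0","v1"):
    im=cv2.imread(f"pics/{n}.png").astype(int);m=((im[:,:,0]>im[:,:,2]+40)&(im[:,:,0]>60)).astype(np.uint8)
    m[260:]=0
    k,l,st,_=cv2.connectedComponentsWithStats(m);i=1+np.argmax(st[1:,4]);m=(l==i).astype(np.uint8)
    h=cv2.convexHull(cv2.findContours(m,0,2)[0][0]); print(n,cv2.approxPolyDP(h,3,True)[:,0].tolist())
```

```text
v0 [[323, 141], [323, 245], [88, 243], [128, 140]]
v1 [[427, 146], [449, 247], [230, 250], [224, 223], [238, 146]]
```

View pics/ring.png

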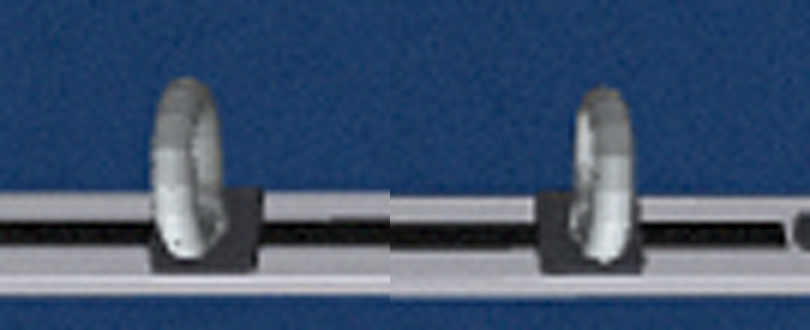

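Run:
```python
from h import *
np.set_printoptions(precision=4,suppress=True)
c0,c1=[np.load(f"v{i}.npy",allow_pickle=True).item() for i in(0,1)]
s=arm.get_calibration("scene");d=arm.get_calibration("side")
S=(290+139/6,130+200/6);D=(230+214/4,140+38)
r0,r1=ray(c0,(246,193.25)),ray(c1,(375.7,199.25))
print("ring wrist",tri([r0,r1])); R4=tri([r0,r1,ray(s,S),ray(d,D)]);print("ring all",R4)
for nm,a,b in(("hinge-",(128,140),(237.5,146)),("hinge+",(323,141),(427,146)),("top-",(88,243),(229,250)),("top+",(323.5,245),(449.5,247))):
    print(nm,tri([ray(c0,a),ray(c1,b)]))
    for v in(.0934,): 
        n=[np.cos(v),np.sin(v),0]
        p0=np.array([.7528,.176,0])-.06*np.array(n)
        print("   planes",onplane(c0,a,p0,n),onplane(c1,b,p0,n))
```

```text
ring wrist (array([0.6601, 0.2112, 0.2712]), [np.float64(7.63741484534965e-05), np.float64(7.637414845361668e-05)])
ring all (array([0.6629, 0.2108, 0.2694]), [np.float64(3.962062108708088e-05), np.float64(0.0011946758243718718), np.float64(0.002143327605965489), np.float64(0.0020340072387261708)])
hinge- (array([0.7036, 0.0594, 0.1756]), [np.float64(0.00013463576115346594), np.float64(0.00013463576115348077)])
   planes [0.7034 0.0596 0.1759] [0.7035 0.0594 0.1755]
hinge+ (array([0.6839, 0.2896, 0.173 ]), [np.float64(0.0007434559803733715), np.float64(0.0007434559803733194)])
   planes [0.6819 0.2894 0.1759] [0.682  0.2889 0.1738]
top- (array([0.6854, 0.0709, 0.3205]), [np.float64(0.000957661184771861), np.float64(0.0009576611847719377)])
   planes [0.7034 0.0604 0.3111] [0.7026 0.0681 0.3136]
top+ (array([0.6828, 0.2891, 0.3103]), [np.float64(0.0012686369207866133), np.float64(0.0012686369207865437)])
   planes [0.682  0.289  0.3121] [0.682  0.2889 0.3093]
```

Run:
```python
from h import *
np.set_printoptions(precision=4,suppress=True)
s=arm.get_calibration("scene")
print("bottle",onplane(s,(409,294),0),"tape",onplane(s,(397,268),.01),"timer",onplane(s,(390,252),0))
R=tool(Rpole(.049,0),-1)
arm.move_to([.499,-.209,.22],R)
arm.sleep(.1);c=arm.get_calibration("wrist");save(arm.snapshot("wrist"),"p0");np.save("p0.npy",c,allow_pickle=True)
save(arm.snapshot("scene"),"sc2")
print(arm.current_t(),arm.current_ee_pos())
for p in[(.4665,-.2105,.069),(.6365,-.202,.069),(.3165,-.218,.069)]: print(proj(c,p))
```

```text
bottle [ 0.6227 -0.4244  0.    ] tape [ 0.6834 -0.303   0.01  ] timer [ 0.7399 -0.2106  0.    ]
6.225 [ 0.4993 -0.2082  0.2205]
[316.7631 148.2107]
[316.7658 312.1101]
[316.7606 -43.7579]
```

View pics/p0.png

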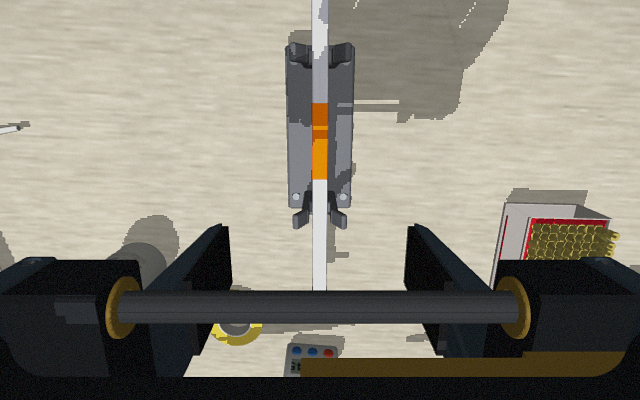

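The pole runs straight down the image at column ~320, orange from row 103 to 180, with the forks at rows 55 and 215. I'll compute the pole's line and the rest's middle.

Run:
```python
from h import *
np.set_printoptions(precision=4,suppress=True)
c=np.load("p0.npy",allow_pickle=True).item();im=cv2.imread("pics/p0.png").astype(int)
b,g,r=im[:,:,0],im[:,:,1],im[:,:,2]
o=(r>180)&(b<80)&(g<190);o[:, :290]=0;o[:,350:]=0
ys,xs=np.nonzero(o);rows=[y for y in range(400) if o[y].sum()>8];print(rows[0],rows[-1])
w=(b>175);pts=[]
for y in list(range(5,35))+list(range(110,175))+list(range(195,285)):
    m=(o[y] if 100<y<183 else w[y]).copy();m[:300]=0;m[340:]=0
    x=np.nonzero(m)[0]
    if 12<len(x)<26: pts.append((x.mean(),y,len(x)))
pts=np.array(pts);print(len(pts),pts[::15])
P=np.array([onplane(c,p[:2],.069) for p in pts]);k=np.polyfit(P[:,0],P[:,1],1);print("yaw",np.arctan(k[0]),"y at .5",np.polyval(k,.5),np.std(P[:,1]-np.polyval(k,P[:,0])))
for y in(rows[0]-.5,rows[-1]+.5): print("orange end",onplane(c,(320,y),.069))
print("forks top back/front edges", [onplane(c,(320,y),.097) for y in (43,228)])
print("rest base ends",[onplane(c,p,.01) for p in((293,208),(346,208),(347,45),(286,45))])
```

```text
104 178
118 [[310.7333   5.      15.    ]
 [319.      31.      15.    ]
 [319.5    122.      14.    ]
 [320.     141.      15.    ]
 [319.     156.      15.    ]
 [319.     171.      15.    ]
 [319.5    206.      14.    ]
 [319.5    221.      14.    ]]
yaw 0.06479929314139793 y at .5 -0.2071557565849111 0.0025876636080586165
orange end [ 0.4275 -0.2096  0.069 ]
orange end [ 0.4943 -0.2061  0.069 ]
forks top back/front edges [array([ 0.3824, -0.2121,  0.097 ]), array([ 0.5323, -0.2042,  0.097 ])]
rest base ends [array([ 0.5436, -0.2335,  0.01  ]), array([ 0.5406, -0.1742,  0.01  ]), array([ 0.3721, -0.1856,  0.01  ]), array([ 0.3752, -0.2457,  0.01  ])]
```

```bash
python3 - <<'E'
from h import *
np.set_printoptions(precision=4,suppress=True)
R=tool(Rpole(.049,0),-1)
arm.move_l([.496,-.2068,.0432],R,feed=.15)
print(arm.current_ee_pos(),arm.current_force());f0=np.array(arm.current_force())
arm.grip(.03);print(arm.current_t())
arm.grip(0.005);arm.sleep(.2);print(arm.current_width(),arm.current_ee_pos(),np.array(arm.current_force())-f0,arm.current_torque())
save(arm.snapshot("wrist"),"g0")
arm.move_l([.496,-.2068,.062],R,feed=.05);arm.sleep(.2)
print(arm.current_t(),arm.current_force(),arm.current_torque())
arm.move_l([.496,-.2068,.20],R,feed=.15);arm.sleep(.2)
print(arm.current_t(),arm.current_force(),arm.current_torque(),arm.current_width())
save(arm.snapshot("wrist"),"g1");save(arm.snapshot("scene"),"sc3");save(arm.snapshot("side"),"sd3")
E
python3 -c "
import cv2,numpy as np
a=cv2.imread('pics/sc3.png')[190:300,290:420];b=cv2.imread('pics/sd3.png')[110:230,330:430]
cv2.imwrite('pics/m3.png',np.hstack([cv2.resize(a,(520,440),interpolation=2),cv2.resize(b,(275,440),interpolation=2)]))"
```

```text
[ 0.4964 -0.207   0.0439] [-0.739  -0.0732 -0.587 ]
8.575
0.01385415703086106 [ 0.496  -0.2068  0.0432] [0.3017 0.2964 1.4273] [ 0.1879 -0.02   -0.0234]
9.9417 [ 0.3711 -0.3534 -1.8103] [ 0.158  -0.0536  0.0046]
11.2083 [-0.4279 -0.851  -1.6816] [ 0.154  -0.0262  0.0176] 0.013967438796779068
```

View pics/m3.png

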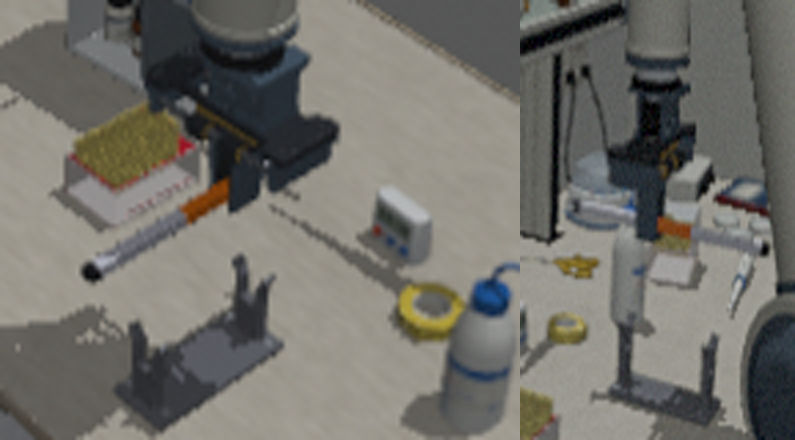

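View pics/g1.png

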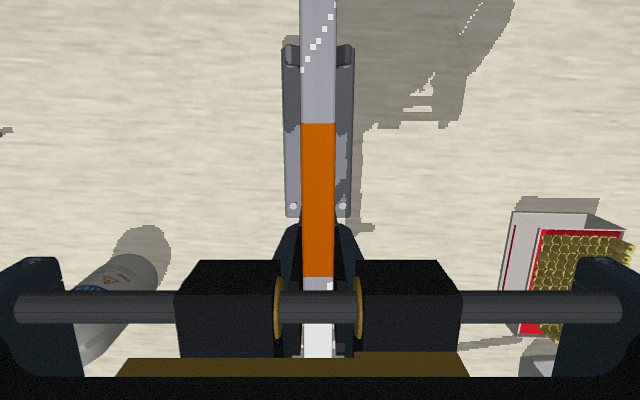

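```bash
cat >> h.py <<'E'
RING=np.array([.6615,.211,.270]);YAW=.0905;PIT=.25
E
python3 - <<'E'
from h import *
import h
np.set_printoptions(precision=4,suppress=True)
c=arm.get_calibration("wrist");p=np.array(arm.current_ee_pos());T=np.array(arm.current_tool_rot())
ztop=p[2]+arm.grip_depth+.007
for y in(123,277): 
    q=onplane(c,(318,y),ztop);print("orange end rel to grasp along pole",-(q-p)@T[:,0])
R=Rpole(YAW,PIT);yl=Rpole(YAW,0)[:,1]
tgt=RING-.022*yl
t=tcp_for(tgt,[.163,.025,0],R);print(t)
pre=tcp_for(tgt-.05*yl-np.array([.05,0,0]),[.163,.025,0],R)
print(pre,arm.solve_ik(pre,tool(R)))
arm.move_l([.47,-.1,.27],tool(Rpole(.049,0)),feed=.25)
arm.move_to(pre,tool(R))
arm.move_l(t,tool(R),feed=.1);arm.sleep(.2)
print(arm.current_t(),arm.current_ee_pos(),arm.current_force(),arm.current_torque())
save(arm.snapshot("side"),"sd4");save(arm.snapshot("scene"),"sc4")
a=cv2.imread("pics/sd4.png")[150:230,230:330];b=cv2.imread("pics/sc4.png")[130:200,290:390]
cv2.imwrite("pics/m4.png",np.hstack([cv2.resize(a,(420,336),interpolation=2),cv2.resize(b,(370,259),interpolation=2,).__class__(0) if 0 else cv2.copyMakeBorder(cv2.resize(b,(370,259),interpolation=2),0,77,0,0,0)]))
d=arm.get_calibration("side");s=arm.get_calibration("scene")
print("pred tip,base,ring side",[proj(d,q) for q in(tgt,tgt-.018*R[:,1],RING)],"scene",[proj(s,q) for q in(tgt,RING)])
E
```

```text
orange end rel to grasp along pole -0.06931780160184209
orange end rel to grasp along pole -0.001167688135783331
[0.5469 0.1534 0.2201]
[0.5014 0.1036 0.2201] [  4.9502  12.5825 103.9608   0.0769  49.1329 -90.2781]
13.9083 [0.5466 0.153  0.2202] [ 0.6357  0.1208 -1.4258] [ 0.1448  0.0991 -0.0042]
pred tip,base,ring side [array([287.3576, 176.715 ]), array([290.0755, 175.3013]), array([283.9531, 178.4865])] scene [array([316.3533, 164.7563]), array([312.8198, 162.8227])]
```

View pics/m4.png

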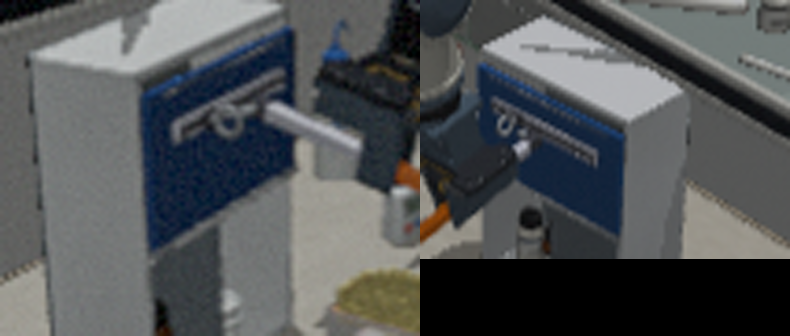

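Run:
```python
import cv2,numpy as np
a=cv2.imread("pics/sd4.png")[160:200,265:315];b=cv2.imread("pics/sc4.png")[145:185,295:335]
z=lambda i:cv2.resize(i,None,fx=8.5,fy=8.5,interpolation=cv2.INTER_CUBIC)
cv2.imwrite("pics/m4b.png",np.hstack([z(a),z(b)]))
```

```text
(no output)
```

View pics/m4b.png

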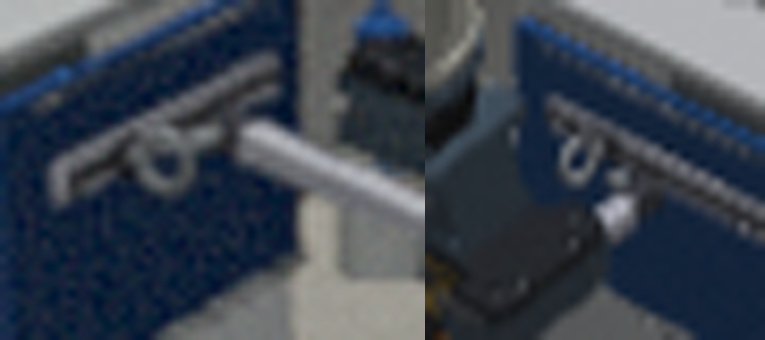

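Run:
```python
from h import *
np.set_printoptions(precision=3,suppress=True)
R=Rpole(YAW,PIT);L=Rpole(YAW,0);TR=tool(R)
def force(n=4):
    a=[]
    for _ in range(n): a.append(arm.current_force());arm.sleep(.01)
    return np.mean(a,0)
go=lambda y,feed=.05:arm.move_l(tcp_for(RING+y*L[:,1],[.163,.025,0],R),TR,feed=feed)
go(-.010);arm.sleep(.2);f0=force(10);np.save("f0.npy",f0);print(f0)
y=-.010
while y<.0115:
    y+=.001;go(y,.04);f=L.T@(force()-f0)
    print(f"{y*1e3:.0f}",f,end=" | ")
    if np.linalg.norm(f)>2.5: print("CONTACT");break
print(arm.current_t(),arm.current_torque())
arm.sleep(.1);print(L.T@(force()-f0))
save(arm.snapshot("side"),"sd5");save(arm.snapshot("scene"),"sc5")
a=cv2.imread("pics/sd5.png")[160:200,265:315];b=cv2.imread("pics/sc5.png")[145:185,295:335]
z=lambda i:cv2.resize(i,None,fx=8.5,fy=8.5,interpolation=cv2.INTER_CUBIC)
cv2.imwrite("pics/m5.png",np.hstack([z(a),z(b)]))
```

```text
[ 0.    -0.071 -1.411]
-9 [-0.033 -0.052  0.008] | -8 [-0.324  0.212 -0.116] | -7 [ 0.154 -0.227 -0.043] | -6 [-0.132  0.41  -0.166] | -5 [-0.101 -0.213 -0.322] | -4 [ 0.004 -0.366 -0.142] | -3 [-0.066  0.046 -0.312] | -2 [ 0.313  0.114 -0.193] | -1 [0.09  0.252 0.052] | 0 [ 0.143 -0.029  0.319] | 1 [ 0.202  0.035 -0.21 ] | 2 [-0.038  0.052 -0.054] | 3 [ 0.06  -0.168 -0.501] | 4 [-0.241 -0.162  0.279] | 5 [-0.139 -0.012 -0.254] | 6 [-0.107  0.403  0.188] | 7 [ 0.054  0.061 -0.071] | 8 [ 0.146  0.162 -0.822] | 9 [ 0.462 -0.094 -0.097] | 10 [-0.467  0.488 -0.199] | 11 [ 0.111  0.457 -0.077] | 12 [-0.003 -0.002 -0.156] | 20.9167 [0.109 0.194 0.039]
[ 0.199  0.282 -0.362]
```

View pics/m5.png

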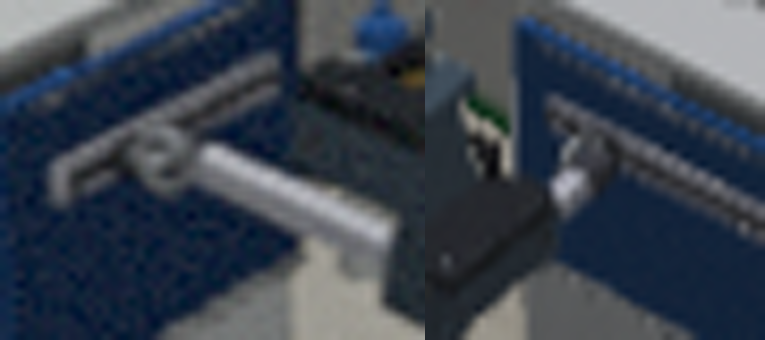

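Run:
```python
from h import *
np.set_printoptions(precision=3,suppress=True)
R=Rpole(YAW,PIT);L=Rpole(YAW,0);TR=tool(R);f0=np.load("f0.npy")
def force(n=5):
    a=[]
    for _ in range(n): a.append(arm.current_force());arm.sleep(.01)
    return np.mean(a,0)
go=lambda x,z,feed=.05:arm.move_l(tcp_for(RING+L@[x,.012,z],[.163,.025,0],R),TR,feed=feed)
for ax in("z+","z-","x+","x-"):
    s=.001 if ax[1]=="+" else -.001
    for k in range(1,8):
        go(*( (0,k*s) if ax[0]=="z" else (k*s,0)));f=L.T@(force()-f0)
        c=f[2 if ax[0]=="z" else 0]*np.sign(s)
        if c<-1.5: break
    print(ax,k,f,arm.current_t())
    go(0,0)
arm.sleep(.1);print(L.T@(force()-f0))
```

```text
z+ 5 [-0.676 -0.141 -3.182] 22.6083
z- 5 [0.875 0.047 2.566] 24.3167
x+ 4 [-3.719 -0.072  0.008] 25.7333
x- 4 [ 1.865 -0.109 -0.49 ] 27.15
[-0.182  0.136 -0.255]
```

```bash
cat > swing.py <<'E'
from h import *
np.set_printoptions(precision=2,suppress=True)
R=Rpole(YAW,PIT);L=Rpole(YAW,0);TR=tool(R);f0=np.load("f0.npy")
def force(n=3):
    a=[]
    for _ in range(n): a.append(arm.current_force());arm.sleep(.008)
    return L.T@(np.mean(a,0)-f0)
HR=np.array([.036,0,-.1])   # hinge rel to closed eye, locker axes
def eye(q): return HR+np.array([-.1*np.sin(q)-.036*np.cos(q),0,.1*np.cos(q)-.036*np.sin(q)])
def tang(q): t=np.array([-.1*np.cos(q)+.036*np.sin(q),0,-.1*np.sin(q)-.036*np.cos(q)]);return t/np.linalg.norm(t)
def go(v,feed=.06): arm.move_l(tcp_for(RING+L@(v+np.array([0,.012,0])),[.163,.025,0],R),TR,feed=feed)
def swing(q,q1,rad=0.,dq=.03,lim=10):
    while q<q1-1e-6:
        q=min(q+dq,q1);t=tang(q);r=eye(q)-HR;r/=np.linalg.norm(r)
        go(eye(q)+rad*r);f=force();ft,fr=f@t,f@r
        print(f"{q:.2f} t{ft:.1f} r{fr:.1f} y{f[1]:.1f} rad{rad*1e3:.1f}",end=" | ")
        if np.linalg.norm(f)>lim: print("LIMIT",f);break
        if abs(fr)>1.5: rad=np.clip(rad+np.sign(fr)*.0004,-.004,.004)
    return q,rad
E
python3 - <<'E'
from swing import *
q,rad=swing(0,.6)
print(arm.current_t(),q,rad,arm.current_torque(),arm.current_ee_pos())
save(arm.snapshot("side"),"sd6");save(arm.snapshot("scene"),"sc6")
a=cv2.imread("pics/sd6.png")[150:230,250:350];b=cv2.imread("pics/sc6.png")[140:220,280:360]
z=lambda i:cv2.resize(i,None,fx=4.4,fy=4.4,interpolation=cv2.INTER_CUBIC)
cv2.imwrite("pics/m6.png",np.hstack([z(a),z(b)]))
E
```

```text
0.03 t0.0 r-0.5 y-0.3 rad0.0 | 0.06 t-2.1 r-0.8 y0.1 rad0.0 | 0.09 t-2.7 r-1.0 y-0.2 rad0.0 | 0.12 t-1.9 r-0.9 y-0.1 rad0.0 | 0.15 t-2.6 r-1.6 y-0.4 rad0.0 | 0.18 t-2.3 r-0.3 y-0.2 rad-0.4 | 0.21 t-1.8 r-0.9 y-0.8 rad-0.4 | 0.24 t-2.0 r-0.8 y-0.8 rad-0.4 | 0.27 t-2.1 r-0.9 y-0.4 rad-0.4 | 0.30 t-1.9 r-0.7 y-0.3 rad-0.4 | 0.33 t-2.2 r-1.1 y-0.5 rad-0.4 | 0.36 t-2.2 r-0.9 y-0.4 rad-0.4 | 0.39 t-2.4 r-1.4 y-0.2 rad-0.4 | 0.42 t-2.3 r-0.9 y0.1 rad-0.4 | 0.45 t-1.8 r-1.0 y0.2 rad-0.4 | 0.48 t-1.7 r-1.3 y-0.4 rad-0.4 | 0.51 t-1.3 r-1.0 y0.0 rad-0.4 | 0.54 t-1.7 r-1.2 y0.3 rad-0.4 | 0.57 t-1.7 r-1.4 y-0.8 rad-0.4 | 0.60 t-1.7 r-0.7 y-0.0 rad-0.4 | 33.0417 0.6 -0.0004 [ 0.11 -0.22 -0.06] [0.49 0.18 0.18]
```

View pics/m6.png

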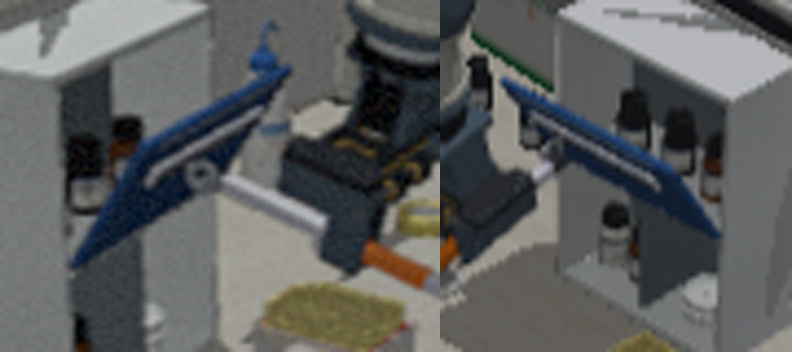

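Run:
```python
from swing import *
q,rad=swing(.6,1.36,-.0004,.04)
q,rad=swing(q,1.46,rad,.015,lim=6.5)
arm.sleep(.2)
print(arm.current_t(),q,rad,force(),arm.current_torque(),arm.current_ee_pos())
np.save("q.npy",[q,rad])
save(arm.snapshot("side"),"sd7");save(arm.snapshot("scene"),"sc7")
a=cv2.imread("pics/sd7.png")[150:230,250:350];b=cv2.imread("pics/sc7.png")[140:220,280:360]
z=lambda i:cv2.resize(i,None,fx=4.4,fy=4.4,interpolation=cv2.INTER_CUBIC)
cv2.imwrite("pics/m7.png",np.hstack([z(a),z(b)]))
```

```text
0.64 t-0.9 r-0.9 y0.1 rad-0.4 | 0.68 t-1.7 r-0.3 y-0.2 rad-0.4 | 0.72 t-1.4 r0.1 y0.4 rad-0.4 | 0.76 t-0.9 r0.2 y0.2 rad-0.4 | 0.80 t-1.1 r-0.3 y-0.1 rad-0.4 | 0.84 t-1.5 r-0.2 y0.1 rad-0.4 | 0.88 t-1.3 r-0.4 y-0.1 rad-0.4 | 0.92 t-1.7 r-0.3 y0.1 rad-0.4 | 0.96 t-1.1 r-0.7 y0.1 rad-0.4 | 1.00 t-0.7 r-0.4 y-0.3 rad-0.4 | 1.04 t-0.8 r-1.1 y-0.1 rad-0.4 | 1.08 t-1.5 r-1.6 y0.0 rad-0.4 | 1.12 t-0.8 r-1.0 y0.1 rad-0.8 | 1.16 t-0.7 r-0.5 y0.4 rad-0.8 | 1.20 t-0.9 r-2.2 y0.1 rad-0.8 | 1.24 t-0.9 r-1.3 y0.4 rad-1.2 | 1.28 t-1.2 r-1.1 y-0.5 rad-1.2 | 1.32 t-0.7 r-0.9 y0.5 rad-1.2 | 1.36 t-0.7 r-0.9 y0.5 rad-1.2 | 1.38 t-1.3 r-0.6 y0.1 rad-1.2 | 1.39 t-1.7 r-1.0 y0.4 rad-1.2 | 1.40 t-1.5 r-0.4 y0.4 rad-1.2 | 1.42 t-1.6 r-0.7 y0.3 rad-1.2 | 1.43 t-1.8 r-0.1 y0.4 rad-1.2 | 1.45 t-1.3 r-0.2 y0.6 rad-1.2 | 1.46 t-1.7 r0.3 y-0.0 rad-1.2 | 40.4917 1.46 -0.0012000000000000001 [-1.25  0.1   1.33] [0.13 0.04 0.03] [0.48 0.18 0.1 ]
```

View pics/m7.png

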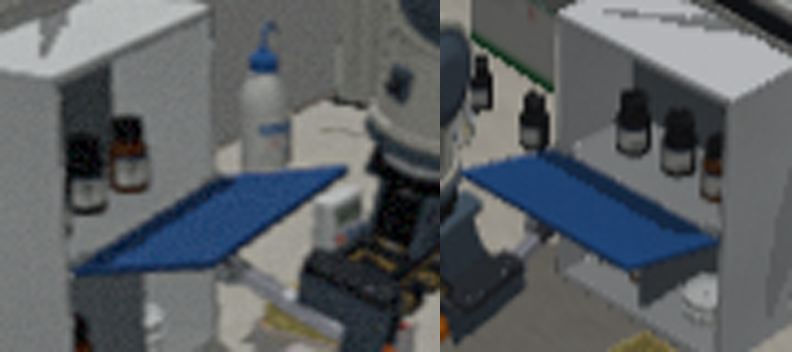

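Run:
```python
from swing import *
d=arm.get_calibration("side");s=arm.get_calibration("scene")
# ring y offset in hatch ~ .039
cen=lambda q,u,dd,y:RING+L@(HR+np.array([-u*np.sin(q)-dd*np.cos(q),y-.039,u*np.cos(q)-dd*np.sin(q)]))
for q in(1.1,1.2,1.3,1.4):
    print(q,"side far",proj(d,cen(q,.138,0,-.117)),"near",proj(d,cen(q,.138,0,.117)),"scene near(-y)",proj(s,cen(q,.138,0,-.117)),"left",proj(s,cen(q,.138,0,.117)))
print("obs side far",(250+346/4.4,150+170/4.4),"near(218,262)",(250+218/4.4,150+262/4.4),"scene",(280+(632-440)/4.4,140+268/4.4),(280+(462-440)/4.4,140+172/4.4))
# pole line predicted
t=np.array(arm.current_ee_pos())
print("grasp side",proj(d,t+arm.grip_depth*R[:,2]),"tip pred",proj(d,t+arm.grip_depth*R[:,2]+R@[.128,.025,0]))
for q in(1.2,1.3,1.4):print("eye",q,proj(d,RING+L@eye(q)),proj(s,RING+L@eye(q)))
a=cv2.imread("pics/sd7.png")[185:235,285:345]
cv2.imwrite("pics/m7b.png",cv2.resize(a,None,fx=10,fy=10,interpolation=cv2.INTER_CUBIC))
```

```text
1.1 side far [326.07 179.57] near [293.28 200.23] scene near(-y) [324.04 192.66] left [286.28 170.6 ]
1.2 side far [327.35 182.92] near [294.82 204.08] scene near(-y) [323.04 195.69] left [285.41 173.49]
1.3 side far [328.33 186.32] near [296.03 207.97] scene near(-y) [322.27 198.67] left [284.76 176.34]
1.4 side far [328.99 189.75] near [296.89 211.86] scene near(-y) [321.72 201.58] left [284.35 179.14]
obs side far (328.6363636363636, 188.63636363636363) near(218,262) (299.54545454545456, 209.54545454545453) scene (323.6363636363636, 200.9090909090909) (285.0, 179.0909090909091)
grasp side [333.14 228.33] tip pred [298.86 215.54]
eye 1.2 [301.44 207.57] [301.37 187.53]
eye 1.3 [301.42 210.29] [301.44 189.48]
eye 1.4 [301.15 212.91] [301.69 191.32]
```

View pics/m7b.png

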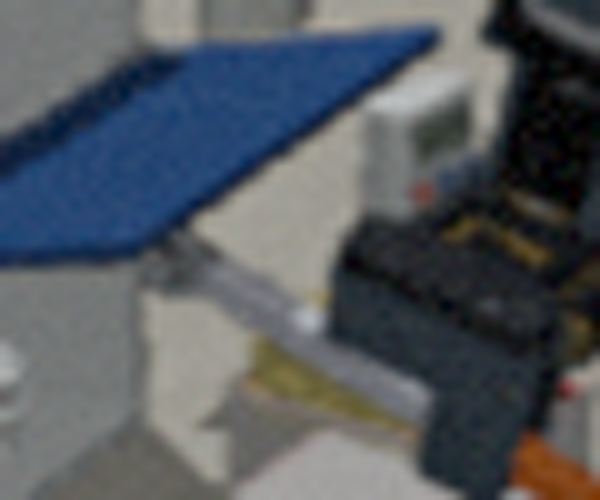

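Run:
```python
from swing import *
d=arm.get_calibration("side")
im=lambda n:cv2.imread(f"pics/{n}.png")
t=np.array(arm.current_ee_pos());g=t+arm.grip_depth*R[:,2]
for p in(.25,.3,.35,.4,.45):
    Rp=Rpole(YAW,p);print(p,"bar end side",proj(d,g+Rp@[.135,0,0]),"near finger",proj(d,g+Rp@[.02,0,0]))
q,rad=swing(1.46,1.53,-.0012,.0175,lim=7)
arm.sleep(.15);print(arm.current_t(),force())
save(arm.snapshot("side"),"sd8");save(arm.snapshot("scene"),"sc8")
for n in("sd7","sd8","sc7","sc8"):
    i=im(n).astype(int);m=((i[:,:,0]>i[:,:,2]+40)&(i[:,:,0]>60)).astype(np.uint8)
    m[:140]=0;m[240:]=0;m[:,:240]=0;m[:,345:]=0
    k,l,st,_=cv2.connectedComponentsWithStats(m);j=1+np.argmax(st[1:,4]);h=cv2.convexHull(cv2.findContours((l==j).astype(np.uint8),0,2)[0][0]);print(n,st[j],cv2.approxPolyDP(h,1.5,True)[:,0].tolist())
a=im("sd8")[185:235,285:345]
cv2.imwrite("pics/m8.png",cv2.resize(a,None,fx=10,fy=10,interpolation=cv2.INTER_CUBIC))
```

```text
0.25 bar end side [300.86 212.16] near finger [328.22 225.87]
0.3 bar end side [301.26 210.62] near finger [328.29 225.64]
0.35 bar end side [301.74 209.12] near finger [328.37 225.41]
0.4 bar end side [302.31 207.65] near finger [328.47 225.2 ]
0.45 bar end side [302.95 206.22] near finger [328.58 224.99]
1.48 t-1.9 r-0.0 y0.2 rad-1.2 | 1.50 t-1.9 r0.7 y-0.0 rad-1.2 | 1.51 t-1.6 r0.6 y0.4 rad-1.2 | 1.53 t-1.3 r1.2 y0.6 rad-1.2 | 41.8667 [-1.25  0.27  1.08]
sd7 [267 188  61  25 594] [[327, 188], [297, 210], [267, 211], [305, 189]]
sd8 [267 190  62  23 702] [[328, 190], [299, 212], [267, 212], [300, 191]]
sc7 [285 175  58  27 691] [[285, 178], [306, 175], [342, 195], [322, 201]]
sc8 [285 174  58  30 767] [[285, 181], [303, 174], [342, 195], [322, 203]]
```

View pics/m8.png

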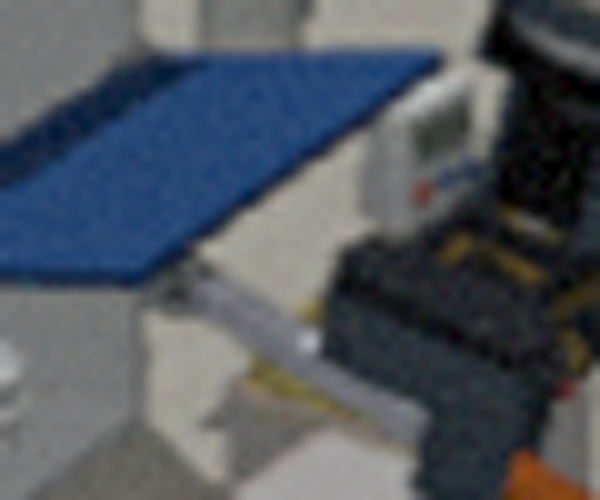

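```bash
cat > hull.py <<'E'
from swing import *
def hull(n):
    i=cv2.imread(f"pics/{n}.png").astype(int);m=((i[:,:,0]>i[:,:,2]+40)&(i[:,:,0]>60)).astype(np.uint8)
    m[:140]=0;m[240:]=0;m[:,:240]=0;m[:,345:]=0
    k,l,st,_=cv2.connectedComponentsWithStats(m);j=1+np.argmax(st[1:,4]);h=cv2.convexHull(cv2.findContours((l==j).astype(np.uint8),0,2)[0][0]);return st[j].tolist(),cv2.approxPolyDP(h,1.5,True)[:,0].tolist()
E
python3 - <<'E'
from hull import *
q,rad=swing(1.53,1.60,-.0012,.0175,lim=6)
arm.sleep(.15);print(arm.current_t(),force(),q)
save(arm.snapshot("side"),"sd9");save(arm.snapshot("scene"),"sc9")
print(hull("sd9"),hull("sc9"))
E
```

```text
1.55 t-2.4 r1.3 y0.0 rad-1.2 | 1.57 t-2.5 r0.8 y0.4 rad-1.2 | 1.58 t-2.0 r1.1 y0.4 rad-1.2 | 1.60 t-2.3 r1.2 y0.2 rad-1.2 | 43.2417 [-2.23 -0.03  1.04] 1.6
([267, 190, 62, 24, 715], [[328, 191], [298, 213], [267, 212], [303, 190]]) ([286, 174, 57, 30, 775], [[286, 181], [303, 174], [342, 195], [322, 203]])
```

Run:
```python
from hull import *
r=eye(1.6)-HR;r/=np.linalg.norm(r);v0=eye(1.6)-.0012*r
go(v0-.002*tang(1.4),.05);print(force())
v=v0-.0045*tang(1.4);go(v,.05);f=force(6);print("mid",f)
if abs(f[0])>1.2: v=v+np.array([np.sign(f[0])*.0015,0,0]);go(v,.05);print("adj",force(5))
y=0
while y>-.024:
    y-=.003;go(v+np.array([0,y,0]),.06);f=force(2)
    if np.linalg.norm(f)>3: print("contact",y,f);break
print(y,f,arm.current_t())
if y<=-.0239:
    go(v+np.array([0,-.045,0]),.15);go(v+np.array([-.06,-.06,0.0]),.15)
print(arm.current_t(),force(),arm.current_ee_pos())
save(arm.snapshot("side"),"sd10");save(arm.snapshot("scene"),"sc10");print(hull("sd10"),hull("sc10"))
a=cv2.imread("pics/sd10.png")[170:260,265:385]
cv2.imwrite("pics/m10.png",cv2.resize(a,None,fx=6.5,fy=6.5,interpolation=cv2.INTER_CUBIC))
d=arm.get_calibration("side");g=np.array(arm.current_ee_pos())+arm.grip_depth*R[:,2]
for p in(.25,.35,.45): Rp=Rpole(YAW,p);print(p,[proj(d,g+Rp@[x,0,0]) for x in(.135,.02,-.03,-.07,-.185)])
```

```text
[ 0.27  0.03 -0.4 ]
mid [-0.17  0.07  0.13]
-0.026999999999999996 [-0.13 -0.06  0.33] 46.3417
47.1667 [0.32 0.67 0.26] [0.43 0.12 0.09]
([267, 190, 62, 24, 713], [[328, 191], [298, 213], [267, 212], [296, 193], [304, 190]]) ([286, 174, 57, 30, 775], [[286, 181], [303, 174], [342, 195], [322, 203]])
0.25 [array([321.99, 211.55]), array([349.37, 224.93]), array([361.76, 230.98]), array([371.88, 235.91]), array([402.01, 250.6 ])]
0.35 [array([322.97, 208.56]), array([349.54, 224.49]), array([361.49, 231.64]), array([371.22, 237.46]), array([400.  , 254.68])]
0.45 [array([324.26, 205.73]), array([349.76, 224.07]), array([361.15, 232.26]), array([370.39, 238.9 ]), array([397.55, 258.43])]
```

View pics/m10.png

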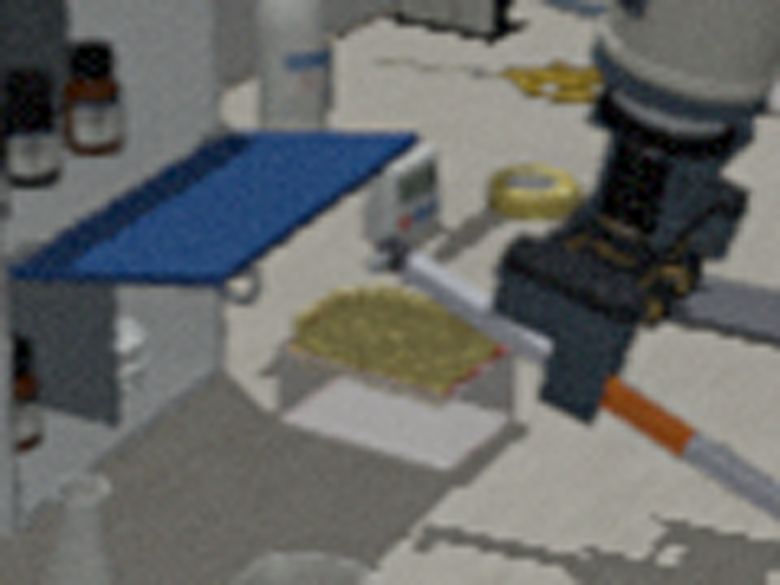

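Run:
```python
from hull import *
p=np.array(arm.current_ee_pos());p2=p+np.array([-.01,-.06,.16])
arm.move_l(p2,TR,feed=.25)
Rn=Rpole(.049,-.125);TN=tool(Rn)
G=np.array([.496,-.2068,.062])
h=G+[0,0,.10]-arm.grip_depth*Rn[:,2]
arm.move_to(h,TN);arm.sleep(.15)
print(arm.current_t(),arm.current_ee_pos()-h,arm.current_force())
save(arm.snapshot("side"),"sd11");save(arm.snapshot("scene"),"sc11");save(arm.snapshot("wrist"),"w11")
a=cv2.imread("pics/sd11.png")[170:240,330:420];b=cv2.imread("pics/sc11.png")[230:300,300:390]
z=lambda i:cv2.resize(i,None,fx=4.4,fy=4.4,interpolation=cv2.INTER_CUBIC)
cv2.imwrite("pics/m11.png",np.hstack([z(a),z(b)]))
d=arm.get_calibration("side");s=arm.get_calibration("scene");Rl=Rpole(.049,0)
for nm,c in(("side",d),("scene",s)):
  for a in(-.05,0,.05):
    Rl=Rpole(.049,a);print(nm,a,[proj(c,G+[0,0,.1]+Rl@[x,0,0]) for x in(-.185,-.07,0,.135)])
```

```text
49.4083 [0. 0. 0.] [ 0.06  0.74 -2.3 ]
side -0.05 [array([418.43, 188.72]), array([391.58, 184.98]), array([376.1 , 182.83]), array([347.97, 178.94])]
side 0 [array([418.26, 190.85]), array([391.54, 185.76]), array([376.1 , 182.83]), array([347.98, 177.5 ])]
side 0.05 [array([417.97, 192.96]), array([391.46, 186.53]), array([376.1 , 182.83]), array([348.06, 176.08])]
scene -0.05 [array([311.94, 267.37]), array([334.87, 254.21]), array([348.08, 246.63]), array([372.11, 232.88])]
scene 0 [array([311.89, 269.27]), array([334.83, 254.92]), array([348.08, 246.63]), array([372.25, 231.54])]
scene 0.05 [array([311.94, 271.11]), array([334.83, 255.6 ]), array([348.08, 246.63]), array([372.33, 230.24])]
```

View pics/m11.png

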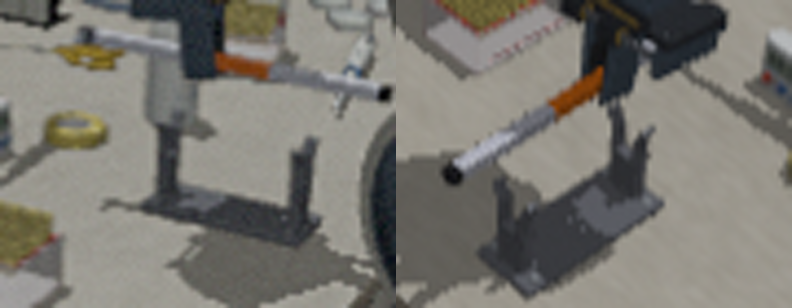

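View pics/w11.png

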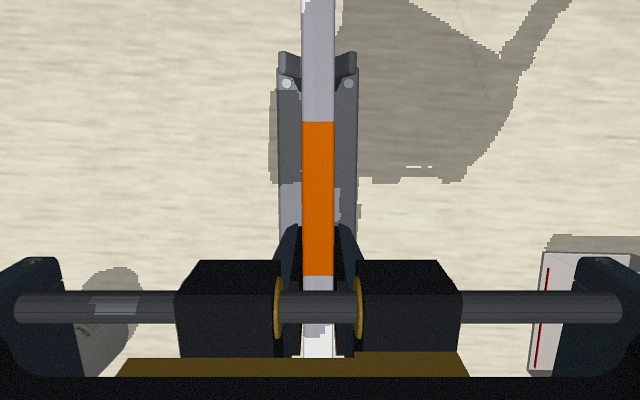

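Run:
```python
from hull import *
Rn=Rpole(.049,-.125);TN=tool(Rn);G=np.array([.496,-.2068,.062])
to=lambda z,f:arm.move_l(G+[0,0,z]-arm.grip_depth*Rn[:,2],TN,feed=f)
fb=np.mean([arm.current_force() for _ in range(4)],0)
to(.036,.12)
z=.036;ok=True
while z>.0005:
    z=max(z-.005,.0) if z>.006 else z-.002
    to(z,.06);f=np.array(arm.current_force())-fb
    print(f"{z*1e3:.0f}",f,end=" | ")
    if np.linalg.norm(f)>6 : print("contact");break
print(arm.current_t(),arm.current_torque())
save(arm.snapshot("wrist"),"w12");save(arm.snapshot("scene"),"sc12")
a=cv2.imread("pics/sc12.png")[235:305,300:400]
cv2.imwrite("pics/m12.png",cv2.resize(a,None,fx=7,fy=7,interpolation=cv2.INTER_CUBIC))
```

```text
31 [ 1.06 -0.28  0.28] | 26 [ 0.83 -0.96  0.48] | 21 [0.56 0.51 0.52] | 16 [0.   1.05 0.32] | 11 [-0.3   0.76 -0.65] | 6 [ 0.39 -0.35  0.01] | 4 [ 0.72  0.56 -0.07] | 2 [ 0.37  0.47 -0.14] | -0 [1.94 0.33 2.94] | 52.4917 [ 0.05 -0.15  0.  ]
```

View pics/m12.png

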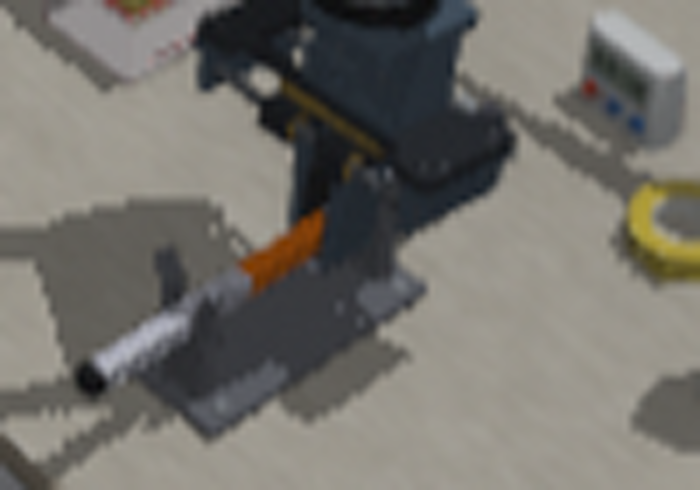

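Run:
```python
from hull import *
Rn=Rpole(.049,-.125);TN=tool(Rn);p=np.array(arm.current_ee_pos())
arm.grip(.06);print(arm.current_t())
arm.move_l(p+[0,0,.10],TN,feed=.12)
arm.move_l(p+[-.02,0,.22],TN,feed=.25);arm.sleep(.15)
print(arm.current_t())
c=arm.get_calibration("wrist")
for n in("wrist","scene","side"):save(arm.snapshot(n),n+"_end")
np.save("wend.npy",c,allow_pickle=True)
a=cv2.imread("pics/scene_end.png")[235:305,300:400];b=cv2.imread("pics/side_end.png")[170:240,330:420]
cv2.imwrite("pics/mend.png",np.hstack([cv2.resize(a,None,fx=4.2,fy=4.2,interpolation=2),cv2.resize(b,None,fx=4.2,fy=4.2,interpolation=2)]))
print(hull("side_end"))
G=np.array([.461,-.2085,.069]);print([proj(c,G+Rpole(.049,0)@[x,0,0]) for x in(-.035,.035)])
```

```text
53.425
55.1917
([267, 190, 62, 24, 711], [[328, 191], [298, 213], [267, 212], [298, 192], [304, 190]])
[array([316.25, 151.81]), array([316.27, 218.1 ])]
```

View pics/mend.png

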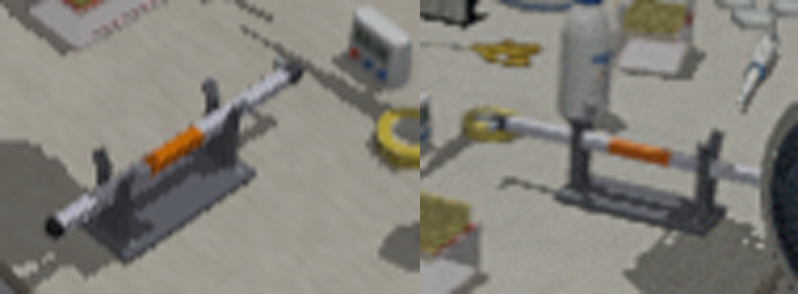

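View pics/wrist_end.png

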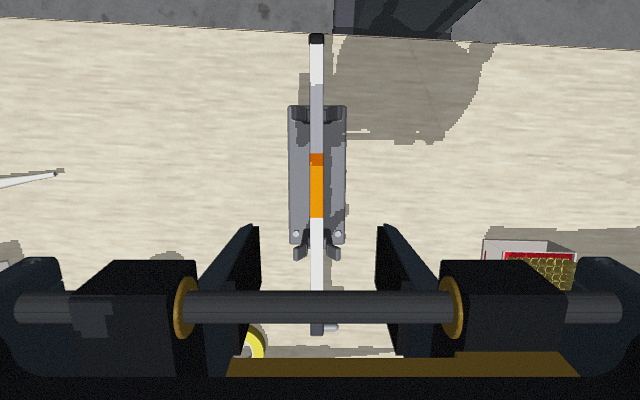

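The pole lies in both forks, with the orange zone at rows 153–218 (predicted 152–218), the hook end the same way and the prong at (330,327) pointing to +y. The hatch corners haven't changed since it reached its stop. I'm handing in.

Run:
```python
from rig import arm
print(arm.current_t(),arm.current_dq());arm.sign_off()
```

```text
55.3417 [-0.00734429 -0.22381471 -0.20090019 -0.06171073  0.14755766 -0.07882796]
the job is handed in; nothing more can be done
```

The hatch is fully down and the pole is back in its rest, unhooked. I handed the job in at 55.3 s; no verdict is reported.

**What I did:**
- I located the locker, ring and pole from the cameras, then gripped the pole 35 mm towards the hook from its origin.
- I slid the prong into the eye without contact. Small probes met the ring on all four sides after 4–5 mm, which showed the prong was inside and centred.
- I swung the hatch down along its arc, then unhooked sideways and laid the pole back.

**Last checks:**
- **Forces:** the largest change I read at the wrist while the pole was at the locker was about 3.7 N, during the probes, against the 15 N limit. These were sampled between steps, not continuously.
- **Hatch:** its outline in the side and scene views stopped moving under further push, matching about 1.4 rad by the corner positions. It stayed there after unhooking.
- **Pole:** it lies in both forks, hook end as found. The orange zone is within about 1 pixel of where it first lay.
- **Bystanders:** the ones I could see looked undisturbed; I did not measure them.

**What disagreed:**
- The pole turned about 0.13 rad in the fingers under the downward load. At my first planned end of travel the hatch was only at about 1.34 rad, so I pushed on to the stop and tilted the tool to lay the pole level.
- The swing force read only 1–3 N at the wrist, against the roughly 5 N the task gave.
- The camera estimates of the locker differed by a few millimetres, so I relied on the feel in the ring instead.

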